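Balance the yellow spatula on its one-post rest

TASK

Put the yellow spatula up to dry: lift it off the low steel rail by its balance point so that it hangs level, and set it down with that point on the small round top of the one-post steel rest, so that it stays there by itself, level, with both ends in the air. Leave the wooden spatula and the white teacup where they are.

Things in the scene. Friction and masses are not known exactly. Their poses are not given: they have to be found in the camera images.
- spatula: Yellow rigid spatula, 130-210 g, 300 mm long, lying flat on a low rail. Origin: midway along its flat underside; x towards the blade, z up. x -150 to -8 mm: handle 22 wide, 18 thick; -10 to 75: waist 30 wide, 20 thick; 75 to 150: heavy blade 64 wide, 8 thick; one common underside. It balances at x = +40 mm, y = 0 (in the waist, 35 mm behind the blade).
- rest: Fixed steel one-post rest: dark round foot 100 mm across, 14 mm post, on top a bright flat disc 28 mm across, 10 mm thick, its upper face 70 mm above the counter. Origin: centre of the foot's underside, on the counter, z up; the disc is centred above it. The spatula may point any way on it, but tips off if its balance point is over about 13 mm from the centre.
- wood_spatula: Bystander: pale wooden spatula, same shape and axes, parallel to the yellow one, about 100 mm to its left or right on the same rail. The rail (fixed steel) is two rods crossing under x = about -100 and +100 mm of both spatulas, tops 45 mm above the counter, upturned ends 66 mm high; under the waists there is only air, then counter.
- cup: Bystander: white ceramic teacup with one handle, 80 mm across, 65 mm high, upright on the counter to the robot's right of the rest. Origin: centre of its underside.
Not all that is in view belongs to the job. What is shaped like the rest but blue or pink is not meant.

How it is judged:
By the outcome, as a careful person would: the job done as asked, in the order asked, and still so for the second after the job is handed in, with the robot touching nothing.
It also fails if it takes over 38 s, if anything falls off the work surface, if the arm or the gripper's body presses on something with over 40 N, if the wrist force passes 120 N, or if a joint passes its speed limit or range.

ROBOT

A 6-joint arm with a two-finger parallel gripper is mounted at the origin on the work surface. World frame = base frame: x ahead of the robot, y to its left, z up, the work surface at z = 0. Lengths are in m, angles in rad, forces in N, time in s.
With the tool pointing down it reaches from about 0.25 to 0.725 m from the base axis. Payload 4 kg.
Tool frame: the origin (TCP) lies at the very end of the fingers, on their centre line; the grasp point (between the pads) lies 19 mm behind it; z points along the fingers, y is the line along which they close (so a half turn about z gives the same grasp; the last joint's range is limited). The gripper opens to 85 mm and grips with 20 to 120 N. Pads are 22 mm wide; open, the fingers measure 114 mm over their backs; the gripper's body (76 mm by 85 mm) begins 54 mm behind the grasp point. The pads swing forward as they close: fully open they stand 13 mm farther back than shut.
Start: joints at [-1.239, 0.241, 0.005, 1.335, 0, 1.571], TCP at [0.163, -0.473, 0.231] pointing down, gripper open.
Joint ranges: [-2.72, 2.72], [-1.05, 1.87], [-1.09, 1.28], [-1.99, 2.15], [-1.42, 1.44], [-3.14, 3.14]. Speed limits (rad/s): [2.79, 2.79, 3.14, 3.14, 3.14, 3.14].

INTERFACE

Orientations are given as a unit quaternion [x, y, z, w].
In Python, from workcell import bot, vision, workorder gives the robot as it stands.
- The arm moves only by the shell command python3 -m creep 'ROWS' [OPENING]. ROWS is JSON, a list of rows, each a list of 2 entries, a list of its own where there are three numbers: the shift along the tool's x, y, z in mm, then the turn, a rotation vector about the tool's x, y, z in rad. In form: [[[dx, dy, dz], [wx, wy, wz]], ...]. A call has 1 to 12 rows; each row shifts and turns the commanded pose from where the row before left it, along the tool's axes as they then stand; what a row does not reach is not made up. A row lasts 1/8 s, in which the tool goes at most 62.5 mm and 10.7 degrees, less where a joint would pass 70% of its speed; a pose out of reach is approached as far as the arm can. A call is refused whole if a number of a shift passes 62.5 or a number of a turn 0.188, either way. A call with a gripper value outside its range is refused whole. OPENING is the finger opening in mm, from 0 to 85.4, set as the call begins (- or left out, the last holds). The fingers move at their own pace and stop on an object; the grip force is fixed at half the most. Time passes only in rows, so rows that do not move let the fingers close. It gives the time, the measured TCP pose, the force, the opening and the grip force at its end, in the units of the state.
- bot.get_obs(): the state, without advancing time (a new reading comes with each control period).
- vision.camera(name): name is "side" or "top"; returns a dict with "image" (420x560x3 uint8, blue, green, red), "z_map" (420x560 float32, m along the optical axis (not along the pixel's ray), 0 where there is no reading), "K" (3x3 intrinsics, pixels), "rvec" (rotation vector, rad) and "tvec" (3), from world to camera coordinates, as OpenCV has them. Camera axes: x right, y down, z forward; pixel columns grow to the right and rows downward; lengths in m; the calibration is good to about 2 mm. A picture is of the moment at which its call begins.
- workorder.job_done(): hands the job in; it is judged then, once.
Trained networks look in a picture, given as the dict that the camera call returned (one of the last four; its "shot" number tells which), for a name from the list of things; names that differ only in an ending like _2 or _b are one class to them, and where a whole thing is asked for, a point or a joint stands for the part that bears it (a point fixed in the world has none). Each returns a list of dicts, best first, with "score" (0 to 1); they miss things now and then, are a little off and sometimes report something else, mostly with a low value. They report only what shows in the picture. A call takes as long as a camera call. They do not tell look-alikes from the thing itself.
- vision.spot_in(picture, query): "position" ([column, row] in pixels, amid what is visible of it).
- vision.place_of(picture, query): "position" ([column, row] in pixels: a listed point, or the origin of a listed thing).
The state is a dict: "clock": time; "joint_pos": joint angles; "joint_vel": joint speeds; "tau": joint torques, N m; "eef_pos": TCP position; "tool_rot": TCP orientation; "ft_force": force on the tool from outside, world axes, zero at the start; "ft_torque": the same for the moment, N m; "grip_width": finger opening in m; "grasp_force": force on a finger pad.
Only numpy, scipy, OpenCV 4.12 (cv2) and the standard library are available. Lean on these libraries where they do the work, as an engineer would, in place of code of your own. Each camera call takes 0.05 s, during which the arm holds its last target. There are 200 camera calls.

## Working session

There is one attempt and no reset: what is moved stays moved. The work goes in short steps, Python scripts to look and compute and a shell command to move; the robot and the scene stay as the last step left them, time stands still between calls to the robot, and variables do not carry over. Pictures are saved under pics/ and viewed, at most 10 in all, crops included, and the job is handed in when it is done.

```bash
mkdir -p pics; cat > h.py <<'E'
import numpy as np, cv2
from workcell import bot, vision, workorder
def snap(name,fn=None):
    p=vision.camera(name)
    if fn: cv2.imwrite('pics/'+fn,p['image'])
    return p
def w(p,px,z=None):
    "world point of pixel by depth map, or on plane z"
    K=np.array(p['K']);R=cv2.Rodrigues(np.array(p['rvec'],float))[0];t=np.array(p['tvec'],float).ravel()
    r=np.linalg.inv(K)@np.array([px[0],px[1],1.])
    if z is None:
        d=p['z_map'][int(round(px[1])),int(round(px[0]))]; return R.T@(r*d-t)
    o=-R.T@t; v=R.T@r; return o+v*(z-o[2])/v[2]
def cloud(p):
    K=np.array(p['K']);R=cv2.Rodrigues(np.array(p['rvec'],float))[0];t=np.array(p['tvec'],float).ravel()
    v,u=np.indices(p['z_map'].shape);d=p['z_map']
    c=np.stack([(u-K[0,2])/K[0,0]*d,(v-K[1,2])/K[1,1]*d,d],-1)
    return (c-t)@R
E
python3 - <<'E'
from h import *
np.set_printoptions(precision=3,suppress=True)
a=[snap('top','top1.png'),snap('side','side1.png')]
cv2.imwrite('pics/both1.png',cv2.resize(np.vstack([a[0]['image'],a[1]['image']]),(450,600)) if 0 else a[0]['image'])
for p in a:
  for q in ['spatula','rest','wood_spatula','cup']:
    for f in (vision.place_of,):
      for d in f(p,q)[:4]: print(q,np.round(d['position']),round(d['score'],2),w(p,d['position']))
o=bot.get_obs();print(o['clock'],o['eef_pos'],o['tool_rot'],o['grip_width'])
E
```

```text
spatula [147. 219.] 0.55 [0.49  0.205 0.063]
rest [271. 205.] 0.9 [ 0.526 -0.077  0.072]
rest [403. 251.] 0.8 [ 0.424 -0.378  0.071]
rest [337. 220.] 0.71 [ 0.492 -0.228  0.073]
wood_spatula [184. 229.] 0.66 [0.468 0.119 0.063]
cup [420. 185.] 0.74 [ 0.589 -0.44   0.002]
rest [282. 234.] 0.84 [ 0.521 -0.065  0.014]
rest [349. 168.] 0.7 [ 0.426 -0.367  0.011]
rest [312. 192.] 0.61 [ 0.498 -0.233  0.012]
wood_spatula [276. 296.] 0.94 [0.464 0.127 0.063]
cup [300. 148.] 0.62 [ 0.585 -0.397  0.016]
0.5 [ 0.163 -0.473  0.231] [ 0.986  0.165 -0.    -0.   ] 0.08554656474719635
```

View pics/top1.png

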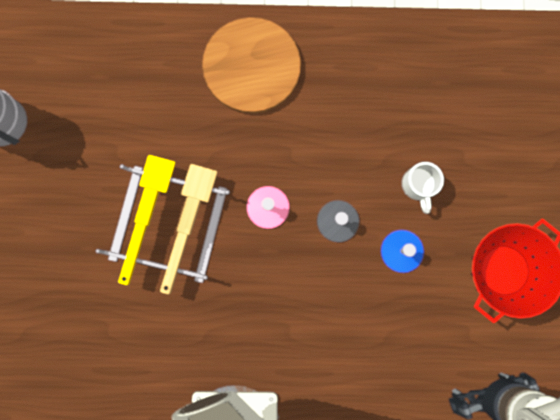

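View pics/side1.png

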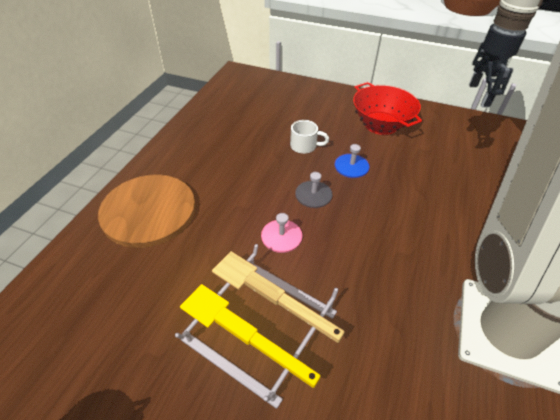

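The top view shows three rests: pink (268,207), dark (338,221) and blue (402,251). The two spatulas are yellow (blade 157,174, handle end 124,280) and wooden (200,183). By the description I take the dark-footed rest with its disc at about (342,219), and the yellow spatula. I'll measure those and check them in a close crop.

```bash
cat > m.py <<'E'
from h import *
np.set_printoptions(precision=4,suppress=True)
def spat(p):
    c=cloud(p);h=cv2.cvtColor(p['image'],cv2.COLOR_BGR2HSV)
    m=(h[...,0]>24)&(h[...,0]<34)&(h[...,1]>200)&(h[...,2]>90)&(p['z_map']>0)
    m=cv2.morphologyEx(m.astype(np.uint8),cv2.MORPH_OPEN,np.ones((2,2)))>0
    P=c[m]; P=P[P[:,2]>.035]
    # handle+waist axis
    q=P[:,:2];d=np.linalg.svd(q-q.mean(0),full_matrices=False)[2][0]
    if d[0]<0:d=-d
    for k in range(3):
        n=np.array([-d[1],d[0]]);s=q@d;lo,hi=np.percentile(s,[.3,99.7])
        bins=[(s>=a)&(s<a+.012) for a in np.arange(lo,hi-.012,.012)]
        C=np.array([[np.mean(s[b]),(np.percentile(q[b]@n,3)+np.percentile(q[b]@n,97))/2] for b in bins if b.sum()>5])
        f=np.polyfit(C[:,0],C[:,1],1); d=d+f[0]*n; d/=np.linalg.norm(d)
    n=np.array([-d[1],d[0]]);s=q@d;lo,hi=s.min(),s.max()
    bal=d*(lo+.190*(hi-lo)/.3)+n*np.median(C[:,1])
    return P,d,lo,hi,bal
E
python3 - <<'E'
from m import *
for nm in ('top','side'):
    p=snap(nm); P,d,lo,hi,bal=spat(p)
    print(nm,len(P),'len',hi-lo,'dir',d,np.degrees(np.arctan2(d[1],d[0])),'bal',bal,'z',np.percentile(P[:,2],[5,50,95]))
    c=cloud(p);e=(np.hypot(c[...,0]-.492,c[...,1]+.235)<.045)&(c[...,2]>.062)&(c[...,2]<.08)
    print(' disc',e.sum(),(c[e].min(0)+c[e].max(0))/2,c[e].mean(0),np.ptp(c[e],axis=0))
    if nm=='top': cv2.imwrite('pics/crop1.png',cv2.resize(p['image'][140:300,90:430],None,fx=2.3,fy=2.3,interpolation=cv2.INTER_CUBIC))
E
```

```text
top 2030 len 0.2999338696412416 dir [ 0.9778 -0.2094] -12.08965573478222 bal [0.5271 0.2054] z [0.0505 0.0599 0.068 ]
 disc 120 [ 0.4965 -0.2388  0.0702] [ 0.4966 -0.2385  0.071 ] [0.0258 0.0264 0.0153]
side 2778 len 0.4207754919258931 dir [ 0.8756 -0.483 ] -28.878761525020938 bal [0.4773 0.2145] z [0.0507 0.0611 0.0653]
 disc 79 [ 0.492  -0.2356  0.0671] [ 0.4913 -0.2349  0.0685] [0.0273 0.0283 0.0099]
```

View pics/crop1.png

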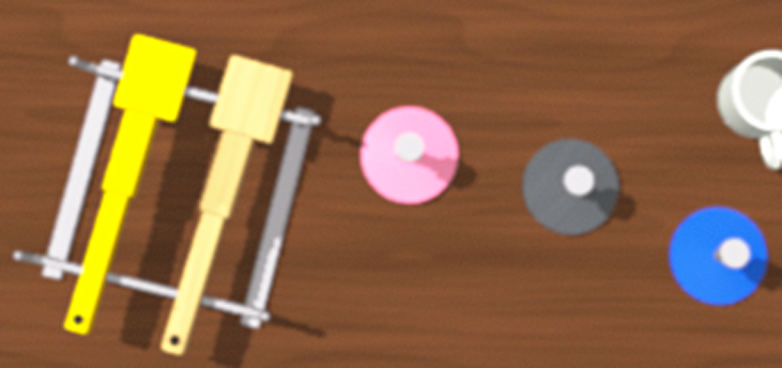

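The crop confirms the choice: the yellow spatula is on the left (blade 155,78), and the dark rest with its bright disc is at (578,180), between pink (409,150) and blue (735,252). The axis fit disagrees between the two cameras, so I'll fit the spatula outline properly.

```bash
cat > fit.py <<'E'
from h import *
from scipy.optimize import minimize
np.set_printoptions(precision=4,suppress=True)
def mask(p):
    h=cv2.cvtColor(p['image'],cv2.COLOR_BGR2HSV)
    m=((h[...,0]>25)&(h[...,0]<34)&(h[...,1]>235)).astype(np.uint8)
    n,l,s,_=cv2.connectedComponentsWithStats(m); return (l==1+np.argmax(s[1:,4])).astype(np.uint8)
B=[(-.15,-.008,.011,.018),(-.01,.075,.015,.020),(.075,.15,.032,.008)]
def render(p,q,zu):
    S=8;im=np.zeros((420*2,560*2),np.uint8);c,s=np.cos(q[2]),np.sin(q[2])
    for a,b,hw,t in B:
        P=np.array([[x,y,z] for x in(a,b) for y in(-hw,hw) for z in(0,t)])
        W=np.c_[q[0]+c*P[:,0]-s*P[:,1],q[1]+s*P[:,0]+c*P[:,1],zu+P[:,2]]
        u=cv2.projectPoints(W,np.array(p['rvec'],float),np.array(p['tvec'],float),np.array(p['K'],float),None)[0][:,0]
        cv2.fillConvexPoly(im,np.round(cv2.convexHull(((u+.5)*2*16-8).astype(np.float32))).astype(np.int32),255,shift=4)
    return cv2.resize(im,(560,420),interpolation=cv2.INTER_AREA)/255.
def fit(ps,q0,zu):
    ms=[mask(p) for p in ps]
    f=lambda v:sum(np.abs(render(p,[v[0]/100,v[1]/100,v[2]/10],zu)-m).sum() for p,m in zip(ps,ms))
    x0=np.array([q0[0]*100,q0[1]*100,q0[2]*10])
    r=minimize(f,x0,method='Nelder-Mead',options=dict(initial_simplex=np.vstack([x0,x0+np.diag([2,2,1.5])]),xatol=.005,fatol=.5))
    q=r.x/[100,100,10]
    return q,r.fun,[int(m.sum()) for m in ms],q[:2]+.04*np.array([np.cos(q[2]),np.sin(q[2])])
E
python3 - <<'E'
from fit import *
t,s=snap('top'),snap('side')
for ps in ([t],[s],[t,s]): print(*fit(ps,[.49,.205,-.2],.045))
E
```

```text
[ 0.4895  0.2179 -0.2529] 282.6941176470588 [1992] [0.5282 0.2079]
[ 0.4877  0.2154 -0.2542] 603.0862745098038 [2604] [0.5264 0.2053]
[ 0.4881  0.2171 -0.2486] 925.7568627450979 [1992, 2604] [0.5269 0.2073]
```

```bash
python3 -m creep '[[[0,0,0],[0,0,0.15]]]' 85; python3 -c "
from h import *;o=bot.get_obs();print(o['joint_pos'],o['tool_rot'],o['eef_pos'])"
```

```text
clock: 0.82
eef_pos: [0.1629, -0.4727, 0.2313]
tool_rot: [0.996, 0.089, -0.0, 0.0]
ft_force: [1.1, 0.6, 0.4]
grip_width: 0.085
grasp_force: 0.0
[-1.23894618e+00  2.40562034e-01  5.02648945e-03  1.33523317e+00
 -1.94181816e-05  1.72488399e+00] [ 9.96052662e-01  8.87642636e-02 -6.10183158e-06  1.57386214e-05] [ 0.16289061 -0.47272189  0.23133558]
```

```bash
cat > plan.py <<'E'
from h import *
from scipy.spatial.transform import Rotation as Ro
def plan(target,yaw_total,n,start=None):
    "straight world move in n rows, turning wz=yaw_total/n (tool z) each"
    o=bot.get_obs();x=np.array(o['eef_pos']);R=Ro.from_quat(o['tool_rot']);x0=x.copy();wz=round(yaw_total/n,3);rows=[]
    for i in range(n):
        g=x0+(np.array(target)-x0)*(i+1)/n
        d=[int(v) for v in np.round(R.inv().apply(g-x)*1000)]; rows.append([d,[0,0,wz]])
        x=x+R.apply(np.array(d)/1000);R=R*Ro.from_rotvec([0,0,wz])
    print(str(rows).replace(' ',''),x,R.as_matrix()[:,0])
E
python3 -c "
from plan import *
plan([.527,.2065,.231],-2.711,15)"
```

```text
[[[32,-40,0],[0,0,-0.181]],[[39,-34,0],[0,0,-0.181]],[[44,-27,0],[0,0,-0.181]],[[48,-18,0],[0,0,-0.181]],[[50,-9,0],[0,0,-0.181]],[[52,0,0],[0,0,-0.181]],[[50,10,0],[0,0,-0.181]],[[48,18,0],[0,0,-0.181]],[[44,27,0],[0,0,-0.181]],[[38,34,0],[0,0,-0.181]],[[32,41,0],[0,0,-0.181]],[[24,45,0],[0,0,-0.181]],[[15,49,0],[0,0,-0.181]],[[6,51,0],[0,0,-0.181]],[[-3,51,0],[0,0,-0.181]]] [0.5263846  0.20631269 0.23131015] [-9.69201180e-01  2.46270326e-01  1.08503212e-06]
```

```bash
python3 -m creep '[[[32,-40,0],[0,0,-0.181]],[[39,-34,0],[0,0,-0.181]],[[44,-27,0],[0,0,-0.181]],[[48,-18,0],[0,0,-0.181]],[[50,-9,0],[0,0,-0.181]],[[52,0,0],[0,0,-0.181]],[[50,10,0],[0,0,-0.181]],[[48,18,0],[0,0,-0.181]],[[44,27,0],[0,0,-0.181]],[[38,34,0],[0,0,-0.181]],[[32,41,0],[0,0,-0.181]],[[24,45,0],[0,0,-0.181]]]'
python3 -m creep '[[[15,49,0],[0,0,-0.181]],[[6,51,0],[0,0,-0.181]],[[-3,51,0],[0,0,-0.181]],[[0,0,0],[0,0,0]],[[0,0,0],[0,0,0]]]'
python3 -c "
from plan import *
o=bot.get_obs();print(o['joint_pos']);R=Ro.from_quat(o['tool_rot']).as_matrix();print(R)
e=.252+np.pi/2*0; a=np.arctan2(R[1,0],R[0,0]);print('yaw',a,'wz needed',-((-.252+np.pi)-a))
print('shift mm',R.T@(np.array([.527,.2065,.046])-o['eef_pos'])*1000)"
```

```text
clock: 2.33
eef_pos: [0.4522, 0.0738, 0.2315]
tool_rot: [0.381, 0.925, 0.0, 0.0]
ft_force: [0.9, -1.2, 0.0]
grip_width: 0.0847
grasp_force: 0.0
clock: 2.95
eef_pos: [0.5231, 0.2075, 0.2309]
tool_rot: [0.122, 0.992, -0.0, -0.001]
ft_force: [0.2, -0.4, -0.2]
grip_width: 0.0853
grasp_force: 0.0
[ 3.77865485e-01  3.67836128e-01  1.79972807e-01  1.38437856e+00
 -3.28258629e-04  6.23108294e-01]
[[-9.70077859e-01  2.42790967e-01 -1.22247306e-03]
 [ 2.42792057e-01  9.70077994e-01 -8.38421714e-04]
 [ 9.82332999e-04 -1.11014109e-03 -9.99998901e-01]]
yaw 2.8963495366407614 wz needed 0.00675688305096811
shift mm [-4.17682146e+00  1.23202343e-01  1.84859694e+02]
```

```bash
python3 -m creep '[[[-4,0,20],[0,0,0.007]],[[0,0,40],[0,0,0]],[[0,0,40],[0,0,0]],[[0,0,15],[0,0,0]],[[0,0,0],[0,0,0]],[[0,0,0],[0,0,0]]]'
python3 - <<'E'
from plan import *
a=snap('top');b=snap('side')
cv2.imwrite('pics/pre.png',np.hstack([cv2.resize(x,(400,300),interpolation=cv2.INTER_CUBIC) for x in (a['image'][140:290,60:260],b['image'][225:405,150:390])]))
o=bot.get_obs();R=Ro.from_quat(o['tool_rot']).as_matrix();print('shift mm',R.T@(np.array([.527,.2065,.046])-o['eef_pos'])*1000)
E
```

```text
clock: 3.7
eef_pos: [0.5287, 0.2069, 0.1183]
tool_rot: [0.126, 0.992, 0.001, 0.001]
ft_force: [-0.7, -0.4, -0.6]
grip_width: 0.0851
grasp_force: 0.0
shift mm [ 1.75734388 -1.25291291 72.2451316 ]
```

View pics/pre.png

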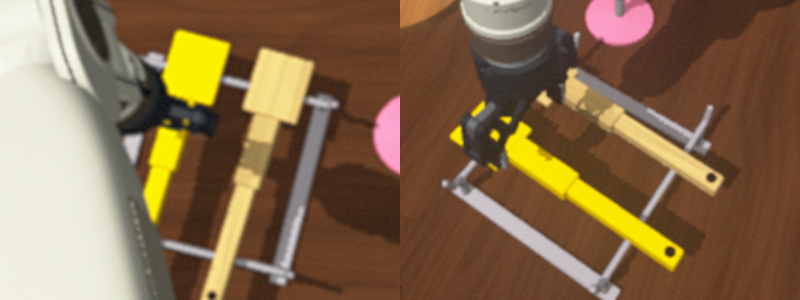

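The gripper straddles the yellow waist, with the right finger clear of the wooden spatula (waist near 265,130 on the left half). I'll descend and close.

```bash
python3 -m creep '[[[1,-1,20],[0,0,0]],[[0,0,20],[0,0,0]],[[0,0,20],[0,0,0]],[[0,0,12],[0,0,0]],[[0,0,0],[0,0,0]],[[0,0,0],[0,0,0]]]'
python3 -m creep '[[[0,0,0],[0,0,0]],[[0,0,0],[0,0,0]],[[0,0,0],[0,0,0]],[[0,0,0],[0,0,0]],[[0,0,0],[0,0,0]],[[0,0,0],[0,0,0]],[[0,0,0],[0,0,0]],[[0,0,0],[0,0,0]]]' 10
```

```text
clock: 4.55
eef_pos: [0.5271, 0.2064, 0.0453]
tool_rot: [0.126, 0.992, 0.0, 0.001]
ft_force: [-0.6, 0.7, -0.0]
grip_width: 0.085
grasp_force: 0.0
clock: 5.55
eef_pos: [0.5266, 0.2061, 0.0448]
tool_rot: [0.126, 0.992, 0.0, 0.0]
ft_force: [-1.1, -0.3, 6.0]
grip_width: 0.0285
grasp_force: 59.9
```

```bash
python3 -m creep '[[[0,0,-5],[0,0,0]],[[0,0,-10],[0,0,0]],[[0,0,-20],[0,0,0]],[[0,0,-25],[0,0,0]],[[0,0,-25],[0,0,0]],[[0,0,-15],[0,0,0]],[[0,0,0],[0,0,0]],[[0,0,0],[0,0,0]],[[0,0,0],[0,0,0]]]'
python3 - <<'E'
from plan import *
a=snap('top');b=snap('side')
cv2.imwrite('pics/lift.png',np.hstack([cv2.resize(x,(400,300),interpolation=cv2.INTER_CUBIC) for x in (a['image'][140:290,60:260],b['image'][195:405,110:390])]))
o=bot.get_obs();R=Ro.from_quat(o['tool_rot']).as_matrix();print(o['ft_torque'],R.T@np.array(o['ft_torque']),o['ft_force'],o['eef_pos'])
c=cloud(b);h=cv2.cvtColor(b['image'],cv2.COLOR_BGR2HSV);m=(h[...,0]>25)&(h[...,0]<34)&(h[...,1]>235)
P=c[m];P=P[P[:,2]>.1];s=P[:,:2]@np.array([.968,-.249]);s-=s.min()
for k in np.arange(0,.3,.02):
    e=(s>=k)&(s<k+.02)
    if e.sum()>5: print(round(k,2),e.sum(),np.percentile(P[e,2],[10,50,90]).round(4))
E
```

```text
clock: 6.68
eef_pos: [0.5255, 0.2058, 0.143]
tool_rot: [0.126, 0.992, -0.001, -0.001]
ft_force: [-0.4, -0.5, -1.3]
grip_width: 0.0287
grasp_force: 59.3
[0.01368436 0.00012623 0.02643732] [-0.01318067  0.00350199 -0.02646158] [-0.18747407  0.80409857 -0.28006116] [0.52573132 0.20585588 0.1433019 ]
0.0 12 [0.7452 0.7452 0.7452]
0.06 60 [0.1593 0.1608 0.1625]
0.08 130 [0.1594 0.161  0.1624]
0.1 161 [0.1596 0.1611 0.1622]
0.12 161 [0.1594 0.161  0.1623]
0.14 154 [0.1592 0.1609 0.1624]
0.16 150 [0.1592 0.1607 0.162 ]
0.18 143 [0.1593 0.1608 0.1619]
0.2 161 [0.1598 0.1617 0.1639]
0.22 187 [0.1611 0.1625 0.1638]
0.24 37 [0.1609 0.1626 0.1634]
```

View pics/lift.png

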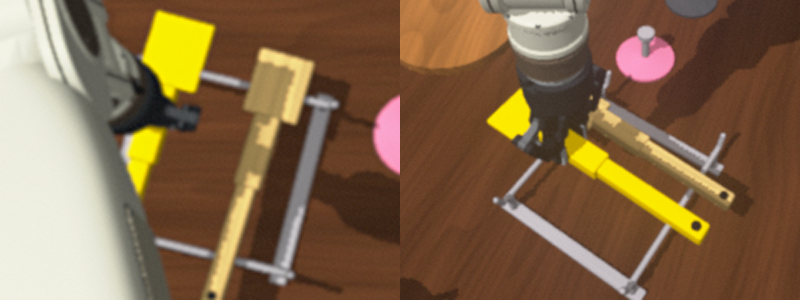

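The spatula hangs level (top 0.161 m all along the handle, tip of the fingers at its underside) and the wooden one is undisturbed. I'll carry it over to the rest.

```bash
python3 -c "
from plan import *
plan([.494,-.237,.143],0,12)"
```

```text
[[[-7,-36,0],[0,0,0.0]],[[-6,-37,0],[0,0,0.0]],[[-7,-36,0],[0,0,0.0]],[[-7,-37,0],[0,0,0.0]],[[-6,-36,0],[0,0,0.0]],[[-7,-36,0],[0,0,0.0]],[[-6,-37,0],[0,0,0.0]],[[-7,-36,0],[0,0,0.0]],[[-7,-37,1],[0,0,0.0]],[[-6,-36,0],[0,0,0.0]],[[-7,-36,0],[0,0,0.0]],[[-7,-37,0],[0,0,0.0]]] [ 0.49433048 -0.237296    0.14266883] [-0.96846465  0.24914624  0.0015394 ]
```

```bash
python3 -m creep '[[[-3,-18,0],[0,0,0]],[[-7,-36,0],[0,0,0]],[[-7,-37,0],[0,0,0]],[[-7,-36,0],[0,0,0]],[[-6,-37,0],[0,0,0]],[[-7,-36,0],[0,0,0]],[[-7,-37,0],[0,0,0]],[[-6,-36,0],[0,0,0]],[[-7,-37,0],[0,0,0]],[[-6,-36,0],[0,0,0]],[[-7,-37,0],[0,0,0]],[[-6,-36,0],[0,0,0]]]'
python3 -m creep '[[[-4,-18,0],[0,0,0]],[[0,0,15],[0,0,0]],[[0,0,15],[0,0,0]],[[0,0,10],[0,0,0]],[[0,0,0],[0,0,0]],[[0,0,0],[0,0,0]],[[0,0,0],[0,0,0]]]'
python3 - <<'E'
from plan import *
from fit import mask,render
np.set_printoptions(precision=4,suppress=True)
a=snap('top');b=snap('side')
cv2.imwrite('pics/over.png',np.hstack([cv2.resize(x,(400,300),interpolation=cv2.INTER_CUBIC) for x in (a['image'][140:290,250:450],b['image'][95:275,220:460])]))
o=bot.get_obs();R=Ro.from_quat(o['tool_rot']).as_matrix();t=np.array(o['eef_pos']);print(R.T@np.array(o['ft_torque']),o['ft_force'],t,-R[:,0])
print('shift mm',R.T@(np.array([.494,-.237,.07])-t)*1000)
for p in (a,b):
    P=cloud(p)[mask(p)>0];P=P[(P[:,2]>.08)&(P[:,2]<.2)];L=(P-t)@R*[-1,-1,-1]*1000
    print(len(L),'x',np.percentile(L[:,0],[.5,99.5]),'y handle',np.percentile(L[L[:,0]<-50][:,1],[2,98]) if (L[:,0]<-50).sum()>20 else None,'z',np.percentile(L[:,2],[2,50,98]))
E
```

```text
clock: 8.28
eef_pos: [0.4943, -0.2207, 0.1443]
tool_rot: [0.126, 0.992, -0.0, -0.0]
ft_force: [-0.6, 1.0, -0.7]
grip_width: 0.0288
grasp_force: 59.4
clock: 9.15
eef_pos: [0.4955, -0.2371, 0.1049]
tool_rot: [0.125, 0.992, -0.0, 0.001]
ft_force: [-0.6, 1.3, -0.6]
grip_width: 0.0289
grasp_force: 59.5
[-0.0288 -0.0443  0.0204] [-0.6998 -0.123  -1.4625] [ 0.4953 -0.2372  0.1049] [ 0.9685 -0.249   0.0011]
shift mm [ 1.3525 -0.1632 34.8638]
288 x [ 37.4782 110.4674] y handle None z [ 3.3055  9.0029 14.6076]
671 x [-190.9582  -17.6505] y handle [-12.1625   8.9265] z [ 5.8716 16.9199 20.8572]
```

View pics/over.png

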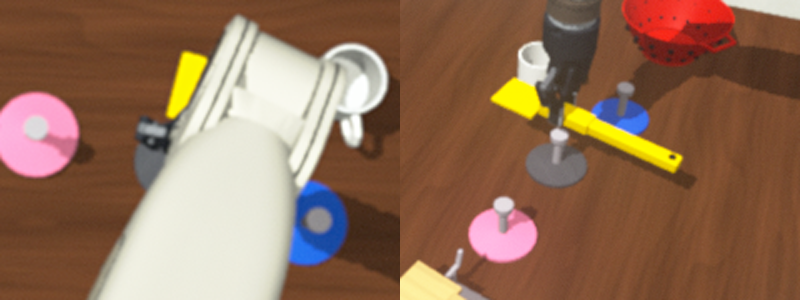

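Blade end at +110 mm and tail at −191 mm from the tool put the grip on the balance point to within a millimetre. The picture shows the spatula above the dark rest (disc at 558,137 on the right half), clear of the cup. I'll lower it.

```bash
python3 -m creep '[[[1,0,12],[0,0,0]],[[0,0,12],[0,0,0]],[[0,0,6],[0,0,0]],[[0,0,0],[0,0,0]],[[0,0,0],[0,0,0]],[[0,0,0],[0,0,0]]]'
python3 -m creep '[[[0,0,1],[0,0,0]],[[0,0,1],[0,0,0]],[[0,0,0],[0,0,0]],[[0,0,0],[0,0,0]]]'
python3 -m creep '[[[0,0,1],[0,0,0]],[[0,0,0],[0,0,0]],[[0,0,0],[0,0,0]]]'
python3 -m creep '[[[0,0,1],[0,0,0]],[[0,0,0],[0,0,0]],[[0,0,0],[0,0,0]]]'
```

```text
clock: 10.0
eef_pos: [0.4943, -0.237, 0.0747]
tool_rot: [0.126, 0.992, -0.0, 0.0]
ft_force: [-0.1, 0.6, -1.2]
grip_width: 0.0289
grasp_force: 59.5
clock: 10.5
eef_pos: [0.4939, -0.2368, 0.0723]
tool_rot: [0.126, 0.992, -0.0, -0.0]
ft_force: [-0.0, 0.5, -1.7]
grip_width: 0.0287
grasp_force: 59.5
clock: 10.88
eef_pos: [0.4939, -0.2368, 0.0713]
tool_rot: [0.126, 0.992, 0.0, -0.0]
ft_force: [-0.0, -0.1, -2.0]
grip_width: 0.0289
grasp_force: 59.5
clock: 11.25
eef_pos: [0.4939, -0.2368, 0.0703]
tool_rot: [0.126, 0.992, 0.0, -0.0]
ft_force: [-0.3, -0.4, -0.8]
grip_width: 0.0288
grasp_force: 59.5
```

```bash
python3 -m creep '[[[0,0,0.5],[0,0,0]],[[0,0,0],[0,0,0]],[[0,0,0],[0,0,0]]]'
python3 -m creep '[[[0,0,0.5],[0,0,0]],[[0,0,0],[0,0,0]],[[0,0,0],[0,0,0]]]'
```

```text
clock: 11.62
eef_pos: [0.494, -0.2368, 0.0699]
tool_rot: [0.126, 0.992, -0.0, 0.0]
ft_force: [0.4, 0.7, 0.4]
grip_width: 0.0287
grasp_force: 59.6
clock: 12.0
eef_pos: [0.494, -0.2369, 0.0699]
tool_rot: [0.126, 0.992, -0.0, 0.0]
ft_force: [-2.4, 1.2, 5.5]
grip_width: 0.0289
grasp_force: 60.1
```

```bash
python3 - <<'E'
from plan import *
b=snap('side');cv2.imwrite('pics/set.png',cv2.resize(b['image'][130:260,240:400],(800,600)[:2],interpolation=cv2.INTER_CUBIC))
E
```

```text
(no output)
```

View pics/set.png

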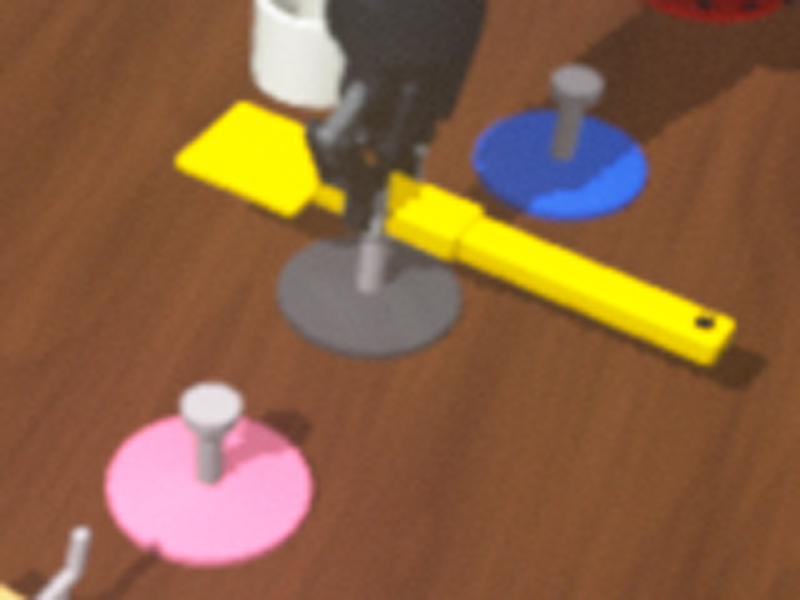

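The force has risen to 5.5 N, and the waist sits on the disc above the dark foot (370,280). I'll release in stages.

```bash
python3 -m creep '[[[0,0,0],[0,0,0]],[[0,0,0],[0,0,0]],[[0,0,0],[0,0,0]]]' 33
python3 -m creep '[[[0,0,0],[0,0,0]],[[0,0,0],[0,0,0]],[[0,0,0],[0,0,0]],[[0,0,0],[0,0,0]],[[0,0,0],[0,0,0]]]' 60
python3 - <<'E'
from plan import *
from fit import mask
np.set_printoptions(precision=4,suppress=True)
b=snap('side');o=bot.get_obs();R=Ro.from_quat(o['tool_rot']).as_matrix();t=np.array(o['eef_pos'])
P=cloud(b)[mask(b)>0];P=P[(P[:,2]>.03)&(P[:,2]<.2)];L=(P-t)@R*-1000
for k in range(-190,0,20):
    e=(L[:,0]>=k)&(L[:,0]<k+20)
    if e.sum()>5: print(k,np.percentile(P[e,2],[50,90]),np.mean(L[e,1]).round(1))
print(np.percentile(L[:,0],[.5,99.5]))
E
```

```text
clock: 12.42
eef_pos: [0.4939, -0.2368, 0.069]
tool_rot: [0.126, 0.992, 0.0, -0.0]
ft_force: [0.2, 0.5, 0.2]
grip_width: 0.0326
grasp_force: 0.0
clock: 13.05
eef_pos: [0.4939, -0.2368, 0.0693]
tool_rot: [0.126, 0.992, -0.0, 0.0]
ft_force: [-0.6, 0.2, 0.2]
grip_width: 0.0602
grasp_force: 0.0
-190 [0.0858 0.088 ] -5.3
-170 [0.086 0.088] -3.7
-150 [0.0866 0.0889] -4.2
-130 [0.0862 0.0881] -3.5
-110 [0.0861 0.0886] -4.0
-90 [0.0862 0.0885] -3.6
-70 [0.0865 0.0888] -4.1
-50 [0.0883 0.0903] -5.0
-30 [0.0884 0.09  ] -4.7
[-190.9501  -17.3316]
```

It stays level by itself with the fingers open. I'll withdraw straight up.

```bash
python3 -m creep '[[[0,0,-5],[0,0,0]],[[0,0,-10],[0,0,0]],[[0,0,-15],[0,0,0]],[[0,0,-25],[0,0,0]],[[0,0,-30],[0,0,0]],[[0,0,-30],[0,0,0]],[[0,0,-30],[0,0,0]],[[30,0,-10],[0,0,0]],[[45,0,0],[0,0,0]],[[45,0,0],[0,0,0]],[[20,0,0],[0,0,0]],[[0,0,0],[0,0,0]]]'
python3 - <<'E'
from plan import *
from fit import fit
a=snap('top');b=snap('side')
print(*fit([b],[.455,-.227,-.25],.07))
cv2.imwrite('pics/end.png',np.hstack([cv2.resize(x['image'],(400,300),interpolation=cv2.INTER_AREA) for x in (a,b)]))
E
```

```text
clock: 14.6
eef_pos: [0.3576, -0.2018, 0.2258]
tool_rot: [0.126, 0.992, -0.0, 0.001]
ft_force: [-0.2, -0.5, 0.5]
grip_width: 0.0602
grasp_force: 0.0
[ 0.4551 -0.2295 -0.2657] 348.878431372549 [1281] [ 0.4937 -0.24  ]
```

View pics/end.png

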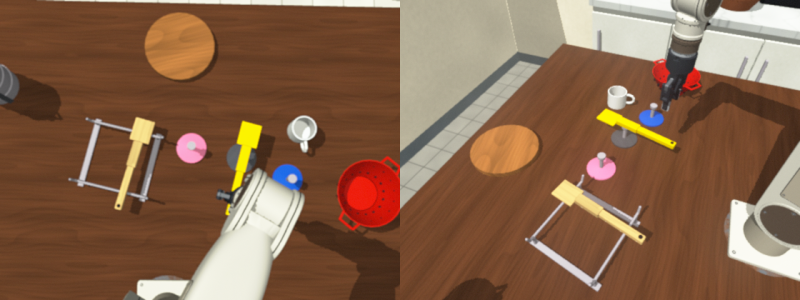

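The yellow spatula stands level on the dark rest (about 242,155 in the top view). The wooden spatula (135,165) and the cup (302,130) are where they were, and the gripper is clear.

```bash
python3 -c "
from workcell import workorder;print(workorder.job_done())"
```

```text
the job is handed in; nothing more can be done
None
```

The yellow spatula is balanced level on the dark steel rest with both ends in the air, the wooden spatula and teacup were left alone, and the job was handed in at about 15 s.

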